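# Press the carpenter's square into the frame corner and hold it

## Robot

A 6-joint arm with a two-finger parallel gripper is mounted at the origin on the work surface. World frame = base frame: x ahead of the robot, y to its left, z up, the work surface at z = 0. Lengths are in m, angles in degrees, forces in N, time in s.
With the tool pointing down it reaches from about 0.35 to 0.875 m from the base axis. Payload 4.2 kg.
Tool frame: the origin (TCP) lies on the mounting face of the last link; the fingertips stand 182 mm ahead of it and the grasp point (between the pads) lies ahead of it (grip_point_offset is the x of the grasp point in the tool frame, in m); x points along the fingers, y is the direction in which the jaws open and shut, and the axes are right-handed (so a half turn about x gives the same grasp; the last joint's range is limited). The gripper opens to 87 mm and grips with 3 to 60 N. Pads are 19 mm wide; open, the fingers measure 117 mm over their backs; the gripper's body (75 mm by 190 mm) begins 51 mm behind the grasp point.
Start: joints at [84.603, 22.042, 0.453, 0, -68.411, -14.817], TCP at [0.216, 0.586, 0.405] pointing down, gripper open.
Joint ranges: [-179.83, 179.83], [-69.29, 118.12], [-61.27, 80.66], [-181.25, 117.63], [-171.15, -9.14], [-177.46, 177.46]. Speed limits (degrees/s): [159.86, 159.86, 180, 180, 180, 180].

## Interface

Orientations are given as [roll, pitch, yaw] about the fixed x, y, z axes, in that order (R = Rz(yaw) Ry(pitch) Rx(roll)).
In Python, from workcell import * gives the robot as it stands.
- The arm moves only by the shell command python3 -m pendant 'ROWS' [OPENING]. ROWS is JSON, a list of rows, each a list of 2 entries, a list of its own where there are three numbers: the shift along the world's x, y, z in cm, then the turn about the world's z in degrees. In form: [[[dx, dy, dz], roll], ...]. A call has exactly 5 rows; each row shifts and turns the commanded pose from where the row before left it; what a row does not reach is not made up. A row lasts 1/10 s, in which the tool goes at most 50 mm and 8.59 degrees, less where a joint would pass 70% of its speed; a pose out of reach is approached as far as the arm can. A call is refused whole if a number of a shift passes 5 or a number of a turn 8.59, either way. A call with a gripper value outside its range is refused whole. OPENING is the finger opening in cm, from 0 to 8.7, set as the call begins (- or left out, the last holds). The fingers move at their own pace and stop on an object; the grip force is fixed at half the most. Time passes only in rows, so rows that do not move let the fingers close, or fill a call up. It gives the time, the measured TCP pose, the force and the opening at its end, in the units of the state.
- observe(): the state, without advancing time (a new reading comes with each control period).
- grab_frame(name): name is "side" or "top" or "wrist"; returns a dict with "img" (384x512x3 uint8, blue, green, red), "range_z" (384x512 float32, m along the optical axis (not along the pixel's ray), 0 where there is no reading), "fx", "fy", "cx", "cy" (pixels), "D" ([k1, k2, p1, p2, k3] as OpenCV has them; the pictures are not rectified), "eye" and "orientation" of the camera in the world. Camera axes: x right, y down, z forward; pixel columns grow to the right and rows downward; lengths in m; the calibration is good to about 2 mm. A picture is of the moment at which its call begins.
- close_job(): hands the job in, once; it reports no verdict.
Trained networks look in a picture, given as the dict that the camera call returned (one of the last four; its "shot" number tells which), for a name from the list of things; names that differ only in an ending like _2 or _b are one class to them, and where a whole thing is asked for, a point or a joint stands for the part that bears it (a point fixed in the world has none). Each returns a list of dicts, best first, with "conf" (0 to 1); they miss things now and then, are a little off and sometimes report something else, mostly with a low value. They report only what shows in the picture. A call takes as long as a camera call. They do not tell look-alikes from the thing itself.
- find_in(picture, name): "point" ([column, row] in pixels, amid what is visible of it).
- landmark_of(picture, name): "point" ([column, row] in pixels: a listed point, or the origin of a listed thing).
The state is a dict: "t": time; "q": joint angles; "qvel": joint speeds; "joint_torque": joint torques, N m; "eef_pos": TCP position; "eef_rot": TCP orientation; "force": force on the tool from outside, world axes, zero at the start; "wrist_torque": the same for the moment, N m; "grip_width": opening from 0.0 (shut) to 1.0 (fully open).
Only numpy, scipy, OpenCV 4.12 (cv2) and the standard library are available. Lean on these libraries where they do the work, as an engineer would, in place of code of your own. Each camera call takes 0.05 s, during which the arm holds its last target. There are 200 camera calls.

## Task

The frame corner on the plywood board leans in: pick up the carpenter's square (it has an upright grip block), lay it flat in the corner and press it fully home, stock along the fixed rail and blade along the swinging side, so that the square pushes the swinging side out until the corner is square, and no further. Finish while still gripping the square and pressing it lightly against both sides: do not let go. Move the swinging side only with the square, never with the gripper, and leave the other things on the bench and board where they are.

Things in the scene. Friction and masses are not known exactly. Their poses are not given: they have to be found in the camera images.
- inner_corner (a point): Inner corner of the frame corner, at the top of its fixed plywood board (12 mm above the bench; 240 mm square, centre 75 mm off along -x and along -y). z up. The fixed rail's inner face runs from here along -x for 190 mm and faces -y; the stile's, when square, along -y for 186 mm and faces -x. Both stand 20 mm above this point
- rail: Fixed side of the frame, dark wood, 225 x 36 x 20 mm, on the plywood board, immovable. Its origin and axes are those of the board (centre of the board's underside), so its inner face is the plane y = +75 mm, facing -y
- stile_end (a point): Free end of the stile's inner face, half-way up. The stile is the frame's swinging side: dark wood, 36 x 185 x 19 mm, on one pin at the inner corner; this point is 186 mm from the inner corner along the stile's own -y, and the inner face is its own plane x = 0, facing its -x
- stile (a joint): Angle of the stile about the pin at the inner corner: 0 = square to the rail; negative = leaning in, corner under 90 degrees (0.08 to 0.15 rad at the start); positive = opened too far (stop at 0.07, none at square). Stiff: it stays where it is left, about 1 N at its free end moves it
- square: Carpenter's square, 0.2 kg, flat on the bench: an L, wooden stock 120 x 28 x 20 mm high along its x, steel blade 32 mm wide, 6 thick along its y, undersides level, upright grip block on the stock. Origin: underside, centre of its 120 x 160 mm outline. Outer faces: stock y = +80, blade x = +60 mm. It fits the corner with its axes as inner_corner's: stock along rail, blade along stile
- square_grip (a point): Centre of the grip to hold: an upright wooden block 44 mm long (square's x), 24 mm wide (square's y), from 20 to 80 mm above the square's underside. This point: 55 mm above the underside, 45 mm along -x and 14 mm along -y from the outer heel corner. Fingertips kept more than 22 mm above the square's underside clear rail and stile
- square_heel (a point): Outer heel corner of the square at its underside, where the outer faces of stock and blade meet; axes as the square's. It goes to inner_corner
- offcut: dark wooden offcut, 30 x 45 x 18 mm, lying on the plywood board by the corner opposite the frame corner (a bystander)
- screwdriver: screwdriver lying on the bench (a bystander)
- drink_can: aluminium drink can, 66 mm across, 120 mm tall (a bystander)
- glue: white glue bottle, 56 mm across, 150 mm tall (a bystander)
- brush: paint brush lying on the bench (a bystander)
- sanding_block: cork sanding block, 70 x 100 x 32 mm (a bystander)
- spare_side: spare dark wooden frame side, 36 x 230 x 20 mm, lying loose on the bench to the right, not on the plywood board (a bystander)
Mind the look-alikes: they are no part of the job. There is more than one size of the square; the one meant has the size given above.

How it is judged (in metres and radians):
At the end, for the whole second after the job is handed in: Still gripped (over 5 N) and pressing rail and stile with over 0.8 N each; stile within 0.025 rad of square; square within 0.025 rad of the rail and 0.05 rad of level, heel within 5 mm of the inner corner, underside under 8 mm above the board, not moving; all through the last second (contact force between square and rail above 0.8 N and contact force between square and stile_c0 above 0.8 N and contact force between the fingers and square above 5 N and value of joint stile between -0.025 and 0.025 rad and angle between the x axis of square and the x axis of rail, either way round below 0.025 rad and horizontal distance between square_heel and inner_corner below 0.005 m and z of square_heel in the frame of inner_corner below 0.008 m and angle between square's own z axis and vertical below 0.05 rad and linear speed of square below 0.02 m/s); the arm keeps its last pose, push and grip.
It fails at once if the square is pressed hard, with over 40 N, against a side (contact force between square and rail above 40 N or contact force between square and stile_c0 above 40 N).
It fails at once if the gripper or arm pushes the stile itself (contact force between any of the fingers, the arm and stile_c0 above 1 N).
It fails at once if a bystander is moved by more than 30 mm (distance of any of offcut, screwdriver, drink_can, glue, brush, sanding_block, spare_side from where it was at the start of the episode above 0.03 m).
It also fails if it takes over 51 s, if anything falls off the work surface, if the arm or the gripper's body presses on something with over 40 N, if the wrist force passes 120 N, or if a joint passes its speed limit or range.

## Working session

There is one attempt and no reset: what is moved stays moved. The work goes in short steps, Python scripts to look and compute and a shell command to move; the robot and the scene stay as the last step left them, time stands still between calls to the robot, and variables do not carry over. Pictures are saved under pics/ and viewed, about 8 in all and at most 12, crops included, and the job is handed in when it is done.

```bash
ls; mkdir -p pics; cat > h.py <<'E'
from workcell import *
import numpy as np, cv2
from scipy.spatial.transform import Rotation as Ro
def camR(f):
    o=np.array(f["orientation"],float)
    if o.shape==(3,3): return o
    if o.size==4: return Ro.from_quat(o).as_matrix()
    return Ro.from_euler('xyz',o,degrees=True).as_matrix()
def ray(f,px):
    K=np.array([[f["fx"],0,f["cx"]],[0,f["fy"],f["cy"]],[0,0,1]])
    n=cv2.undistortPoints(np.array([[px]],float),K,np.array(f["D"],float))[0,0]
    return np.array([n[0],n[1],1.])
def at_z(f,px,z):
    d=camR(f)@ray(f,px); e=np.array(f["eye"]); return e+d*(z-e[2])/d[2]
def by_depth(f,px):
    r,c=int(round(px[1])),int(round(px[0])); w=f["range_z"][max(r-1,0):r+2,max(c-1,0):c+2]; w=w[w>0]
    return np.array(f["eye"])+camR(f)@(ray(f,px)*np.median(w)) if w.size else None
def proj(f,P):
    K=np.array([[f["fx"],0,f["cx"]],[0,f["fy"],f["cy"]],[0,0,1]]); R=camR(f).T
    return cv2.projectPoints(np.array(P,float).reshape(-1,3),cv2.Rodrigues(R)[0],-R@np.array(f["eye"],float),K,np.array(f["D"],float))[0][:,0]
E
python3 - <<'E'
from h import *
np.set_printoptions(precision=3,suppress=True)
s=observe();print(s); print(grip_point_offset if 'grip_point_offset' in globals() else s.get('grip_point_offset'))
for n in ("top","side"):
    f=grab_frame(n); cv2.imwrite(f"pics/{n}0.png",f["img"]); print(n,f["eye"],f["orientation"],f["fx"],f["D"])
    for k in ("square_heel","square_grip","square","inner_corner","stile_end","rail","offcut"):
        for d in landmark_of(f,k)[:3]:
            p=by_depth(f,d["point"]); print(k,d["point"],round(d["conf"],2),p)
E
```

```text
pics
{'t': 0.0, 'q': array([ 84.605,  22.091,   0.379,  -0.03 , -68.414, -14.817]), 'qvel': array([-0.081,  0.027, -0.022, -0.073, -0.064,  0.033]), 'joint_torque': array([  0.   , -39.066,  18.74 ,   4.22 ,   0.011,  -0.   ]), 'eef_pos': array([0.216, 0.586, 0.404]), 'eef_rot': array([  92.427,   89.871, -107.797]), 'force': array([-0.208,  0.605, -0.557]), 'wrist_torque': array([-0.009, -0.057,  0.02 ]), 'grip_width': 0.9966711531577851}
0.1635
top [0.242 0.014 1.311] [-167.917    0.059  -91.24 ] 435.9057350204404 [-0.115  0.     0.     0.     0.   ]
square_heel [156.5, 173.0] 0.85 [0.568 0.306 0.08 ]
square_heel [231.3, 228.8] 0.77 [0.409 0.093 0.003]
square_heel [150.7, 262.7] 0.75 [0.312 0.336 0.   ]
square_grip [143.3, 285.0] 0.89 [0.246 0.329 0.109]
square_grip [229.6, 213.1] 0.69 [0.448 0.094 0.06 ]
square_grip [162.1, 176.8] 0.65 [0.557 0.29  0.08 ]
square [173.3, 300.9] 0.94 [ 0.199  0.267 -0.001]
square [187.5, 181.2] 0.84 [0.561 0.227 0.001]
square [215.9, 209.7] 0.77 [0.469 0.139 0.001]
inner_corner [312.9, 148.4] 0.58 [ 0.648 -0.162  0.034]
stile_end [371.0, 164.7] 0.74
[... 345 characters left out ...]
.1, 146.4] 0.9 [0.583 0.297 0.02 ]
square_heel [280.9, 200.0] 0.66 [ 0.555 -0.013  0.013]
square_heel [189.9, 151.4] 0.64 [0.307 0.327 0.018]
square_grip [172.6, 135.8] 0.85 [0.255 0.317 0.095]
square_grip [238.0, 177.0] 0.82 [0.44  0.087 0.05 ]
square_grip [254.9, 139.2] 0.62 [0.537 0.278 0.067]
square [263.2, 159.6] 0.9 [ 0.56   0.243 -0.   ]
square [244.1, 178.3] 0.73 [0.459 0.087 0.041]
square [161.7, 171.6] 0.66 [0.202 0.246 0.   ]
inner_corner [332.1, 226.8] 0.72 [ 0.655 -0.183  0.031]
stile_end [332.6, 276.0] 0.69 [ 0.595 -0.346  0.023]
stile_end [357.7, 205.9] 0.36 [ 0.766 -0.106  0.025]
rail [278.6, 207.7] 0.57 [ 0.542 -0.033  0.001]
offcut [274.0, 272.2] 0.64 [ 0.455 -0.307  0.03 ]
```

```bash
python3 - <<'E'
import cv2
i=cv2.imread("pics/top0.png"); cv2.imwrite("pics/topc.png",cv2.resize(i[80:340,90:430],(784,600),interpolation=cv2.INTER_CUBIC))
E
```

```text
(no output)
```

View pics/topc.png

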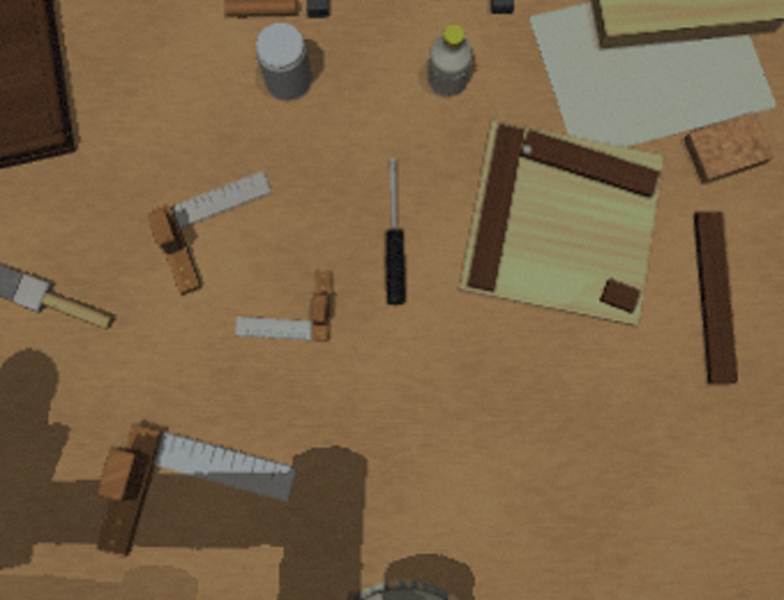

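View pics/side0.png

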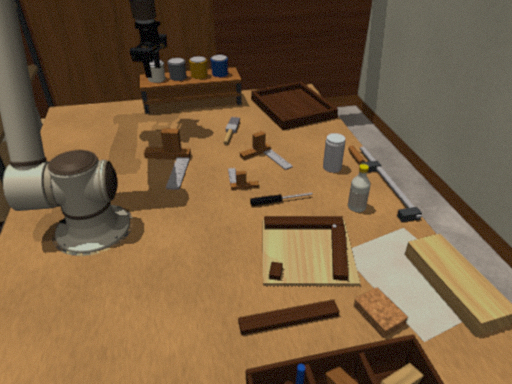

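Top view crop, scale 2.306. In full-image pixels, there are three candidate squares:
- A: heel about (157,172), stock about 115 mm, blade about 160 mm.
- B: about (229,213), stock about 85 mm, the small one.
- C: about (143,285), stock about 170 mm, the large one.

A fits 120 x 160. The frame's inner corner is at about (316,146), and the spare side at (400,209) is not part of the job. I'll check sizes numerically and take a close crop.

```bash
python3 - <<'E'
from h import *
np.set_printoptions(precision=3,suppress=True)
f=grab_frame("top"); s=observe()
R=Ro.from_euler('xyz',s["eef_rot"],degrees=True).as_matrix(); print(R)
c=lambda x,y:(90+x/2.306,80+y/2.306)
# outline ends
for n,pts in dict(A=[(153,212),(185,293),(264,173)],B=[(327,341),(329,271),(236,335)],C=[(155,427),(118,553),(292,480)]).items():
    P=[at_z(f,c(*p),.01)[:2] for p in pts]; print(n,np.linalg.norm(P[1]-P[0]),np.linalg.norm(P[2]-P[0]),P)
i=f["img"]; cv2.imwrite("pics/A.png",cv2.resize(i[140:215,140:215],(600,600),interpolation=cv2.INTER_CUBIC))
for n,p in dict(corner=(522,152),railend=(494,290),stend=(650,194)).items(): print(n,at_z(f,c(*p),.032)[:2])
w=grab_frame("wrist"); print(w["eye"],w["orientation"],w["fx"])
g=camR(w).T; print(camR(w))
E
```

```text
[[ 0.    -0.346 -0.938]
 [ 0.    -0.938  0.346]
 [-1.    -0.    -0.   ]]
A 0.12062321346576534 0.15821395489964477 [array([0.59 , 0.324]), array([0.479, 0.278]), array([0.641, 0.174])]
B 0.09297021133513156 0.11940374639513568 [array([0.411, 0.091]), array([0.504, 0.087]), array([0.422, 0.21 ])]
C 0.16502530518815645 0.1901522571869332 [array([0.304, 0.314]), array([0.145, 0.359]), array([0.234, 0.137])]
corner [ 0.656 -0.173]
railend [ 0.47  -0.127]
stend [ 0.595 -0.341]
[0.282 0.562 0.384] [ 165.261   -0.081 -110.248] 307.50711071966987
[[-0.346 -0.907 -0.239]
 [-0.938  0.335  0.087]
 [ 0.001  0.254 -0.967]]
```

View pics/A.png

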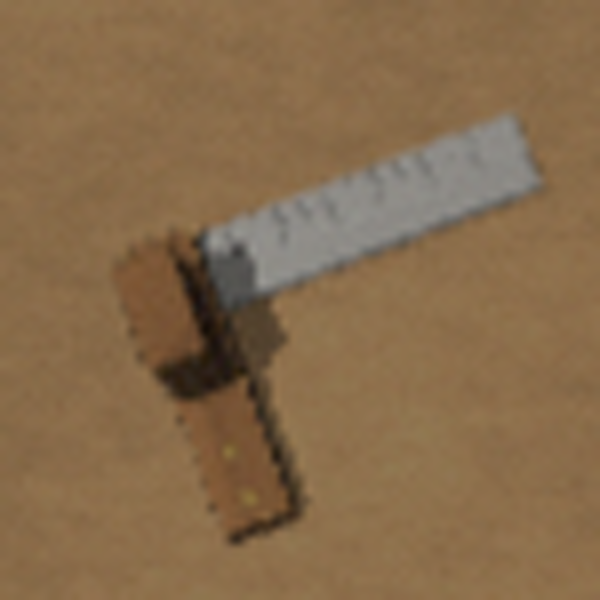

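A's outline measures 121 x 158 mm, matching the given size (B 93 x 119, C 165 x 190). The crop shows its heel at top left and the grip on the stock. Yaw is about 19 deg and the grip is at about (0.552, 0.296). Next I move above it and look with the wrist camera.

```bash
python3 -m pendant '[[[3.3,-2.9,0],3.9],[[3.3,-2.9,0],3.9],[[3.3,-2.9,0],3.9],[[3.3,-2.9,0],3.9],[[3.3,-2.9,0],3.9]]' 8.7; python3 -m pendant '[[[3.4,-2.9,-1],3.9],[[3.4,-2.9,-1],3.9],[[3.4,-2.9,-1],3.9],[[3.4,-2.9,-1],3.9],[[3.4,-2.9,-1],3.9]]'; python3 -m pendant '[[[0,0,0],0],[[0,0,0],0],[[0,0,0],0],[[0,0,0],0],[[0,0,0],0]]'
python3 - <<'E'
from h import *
np.set_printoptions(precision=4,suppress=True)
f=grab_frame("wrist"); s=observe()
print(s["eef_pos"],Ro.from_euler('xyz',s["eef_rot"],degrees=True).as_matrix()[:,1],s["force"])
for k,z in (("square_heel",0),("square_grip",.055),("square",0)):
    for d in landmark_of(f,k)[:3]: print(k,d["point"],d["conf"],at_z(f,d["point"],z),by_depth(f,d["point"]))
cv2.imwrite("pics/w1.png",f["img"]); np.savez("w1.npz",**{k:f[k] for k in("img","range_z","fx","fy","cx","cy","D","eye","orientation")})
E
```

```text
t: 1.4
eef_pos: [0.3819, 0.4402, 0.405]
eef_rot: [-125.7, 90.0, 53.8]
force: [1.0, 0.3, -0.7]
grip_width: 1.001
t: 1.9
eef_pos: [0.5521, 0.2952, 0.3546]
eef_rot: [-165.5, 90.0, 33.4]
force: [-0.3, -0.1, 0.5]
grip_width: 0.997
t: 2.4
eef_pos: [0.5502, 0.2975, 0.3554]
eef_rot: [-155.6, 89.9, 43.3]
force: [-0.2, -0.3, -0.2]
grip_width: 1.0
[0.5502 0.2974 0.3553] [ 0.3236 -0.9462 -0.0003] [-0.7178 -0.1068 -1.0343]
square_heel [242.0, 132.3] 0.79 [0.5903 0.3253 0.    ] [0.5903 0.3253 0.    ]
square_grip [256.9, 181.7] 0.97 [0.5559 0.297  0.055 ] [0.5611 0.2989 0.0791]
```

View pics/w1.png

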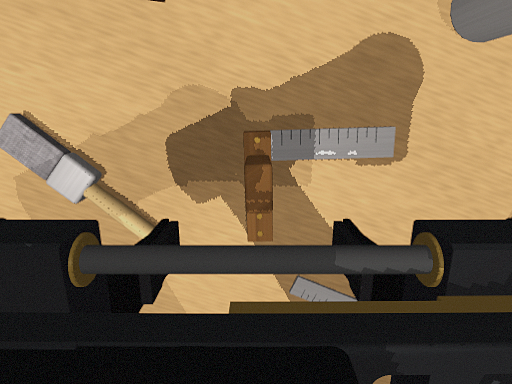

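The wrist view shows square A with its heel at about (243,131), the grip block at about (258,180) and the blade to the right, along the picture's x. The brush handle is at (130,220), left of the left finger. I'll fit the grip top from depth.

```bash
cat >> h.py <<'E'
def cloud(f):
    K=np.array([[f["fx"],0,f["cx"]],[0,f["fy"],f["cy"]],[0,0,1]],float)
    v,u=np.mgrid[0:384,0:512]; n=cv2.undistortPoints(np.stack([u,v],-1).reshape(-1,1,2).astype(float),K,np.array(f["D"],float))[:,0]
    z=f["range_z"].reshape(-1,1); P=np.hstack([n*z,z])@camR(f).T+np.array(f["eye"]); P[z[:,0]<=0]=np.nan
    return P.reshape(384,512,3)
E
python3 - <<'E'
from h import *
np.set_printoptions(precision=4,suppress=True)
f=dict(np.load("w1.npz")); P=cloud(f)
roi=np.zeros((384,512),bool); roi[110:242,225:410]=1
for n,a,b in (("grip",.07,.09),("stock",.014,.026),("blade",.003,.010)):
    m=roi&(P[...,2]>a)&(P[...,2]<b); Q=P[m]; r=cv2.minAreaRect((Q[:,:2]*1000).astype(np.float32))
    print(n,m.sum(),np.median(Q[:,2]),r, "px",np.argwhere(m).min(0),np.argwhere(m).max(0))
    if n=="stock": print(cv2.boxPoints(r))
g=np.array([0.5559,.297]); 
E
```

```text
grip 1381 0.0793417697906107 ((555.1157836914062, 295.5057678222656), (44.23215103149414, 24.026290893554688), 20.717388153076172) px [163 244] [213 272]
stock 1406 0.019645510784792958 ((540.9248046875, 290.0594482421875), (120.00628662109375, 28.06436538696289), 20.624961853027344) px [132 243] [241 272]
[[479.8247 282.0562]
 [489.7103 255.7906]
 [602.0249 298.0627]
 [592.1393 324.3283]]
blade 3760 0.005672188941117984 ((592.0336303710938, 233.9901580810547), (64.16358184814453, 156.907958984375), 20.691274642944336) px [127 249] [185 394]
```

```bash
python3 -m pendant '[[[0.5,-0.2,-1],1.8],[[0,0,-3],0],[[0,0,-3],0],[[0,0,-3],0],[[0,0,-2.5],0]]'; python3 -m pendant '[[[0,0,-1.2],0],[[0,0,0],0],[[0,0,0],0],[[0,0,0],0],[[0,0,0],0]]'
python3 - <<'E'
from h import *
np.set_printoptions(precision=4,suppress=True)
s=observe(); R=Ro.from_euler('xyz',s["eef_rot"],degrees=True).as_matrix();print(s["eef_pos"],s["eef_pos"]+R[:,0]*.1635,np.degrees(np.arctan2(-R[0,1],R[1,1]))%180)
E
```

```text
t: 3.1
eef_pos: [0.5556, 0.2944, 0.2282]
eef_rot: [14.2, 89.9, -145.3]
force: [0.2, 0.7, 1.1]
grip_width: 0.997
t: 3.6
eef_pos: [0.5562, 0.2948, 0.2193]
eef_rot: [-161.3, 89.8, 39.3]
force: [0.1, 0.8, 0.1]
grip_width: 1.001
[0.5562 0.2948 0.2193] [0.5566 0.2951 0.0558] 20.593025622769517
```

```bash
python3 -m pendant '[[[0,0,0],0],[[0,0,0],0],[[0,0,0],0],[[0,0,0],0],[[0,0,0],0]]' 0; python3 -m pendant '[[[0,0,0],0],[[0,0,1],0],[[0,0,2],0],[[0,0,3],0],[[0,0,3],0]]'; python3 -m pendant '[[[0,0,3],0],[[0,0,3],0],[[0,0,0],0],[[0,0,0],0],[[0,0,0],0]]'
python3 - <<'E'
from h import *
np.set_printoptions(precision=4,suppress=True)
s=observe(); R=Ro.from_euler('xyz',s["eef_rot"],degrees=True).as_matrix();print(s["force"],s["wrist_torque"],s["eef_pos"]+R[:,0]*.1635,np.degrees(np.arctan2(-R[0,1],R[1,1]))%180)
f=grab_frame("top"); P=cloud(f)
m=np.zeros((384,512),bool); m[120:225,285:390]=1
Q=P[m&(P[...,2]>.027)&(P[...,2]<.04)]; print(len(Q))
# board grid & wood pixels by colour
i=f["img"]; dark=(i.max(2)<75)&m
for k in range(1,0,-1):
    n,l,st,ce=cv2.connectedComponentsWithStats(dark.astype(np.uint8))
    for j in range(1,n):
        if st[j,4]>60:
            q=np.argwhere(l==j)[:,::-1]; W=np.array([at_z(f,p,.032)[:2]*1000 for p in q],np.float32); print(st[j],cv2.minAreaRect(W), np.nanmedian(P[l==j][:,2]))
cv2.imwrite("pics/top2.png",cv2.resize(i[115:225,285:395],(600,600),interpolation=cv2.INTER_CUBIC))
E
```

```text
t: 4.1
eef_pos: [0.5559, 0.2945, 0.2177]
eef_rot: [36.0, 90.0, -123.4]
force: [0.5, -0.5, 0.5]
grip_width: 0.631
t: 4.6
eef_pos: [0.5559, 0.2945, 0.3092]
eef_rot: [51.1, 90.0, -108.3]
force: [0.4, 0.8, 0.1]
grip_width: 0.172
t: 5.1
eef_pos: [0.5555, 0.2942, 0.3669]
eef_rot: [8.5, 89.9, -150.9]
force: [-0.0, 0.9, -0.2]
grip_width: 0.005
[-0.0097  0.8874 -0.1723] [-0.0534 -0.0229  0.0189] [0.5553 0.2941 0.2034] 20.5726765491778
1611
[ 293  134   82   72 1374] ((560.1632690429688, -221.28530883789062), (218.32070922851562, 224.69131469726562), 75.22119903564453) 0.032243331162433275
[350 202  17  14 139] ((459.6593933105469, -289.2666015625), (44.35771179199219, 30.314908981323242), 67.72521209716797) 0.02967905147616645
```

View pics/top2.png

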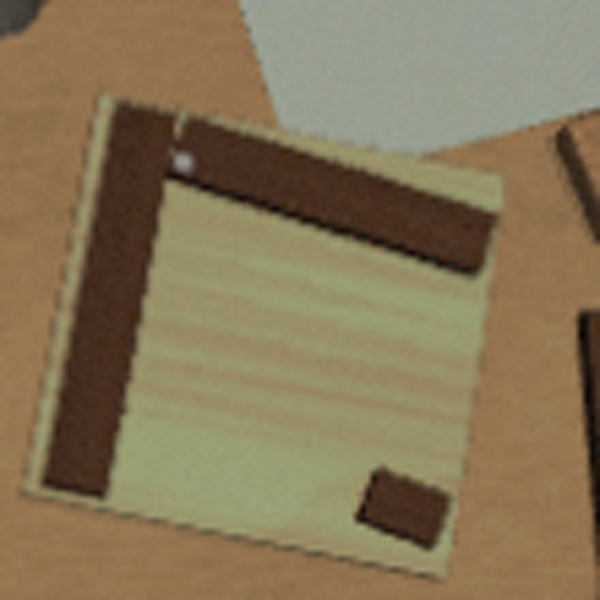

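The fingers close slowly (about 1 s), so I lifted too early and the grip closed on nothing. I'll reopen, look again and regrasp with a longer closing time.

```bash
python3 -m pendant '[[[0,0,0],0],[[0,0,0],0],[[0,0,0],0],[[0,0,0],0],[[0,0,0],0]]' 6.0; python3 -m pendant '[[[0,0,0],0],[[0,0,0],0],[[0,0,0],0],[[0,0,0],0],[[0,0,0],0]]'
python3 - <<'E'
from h import *
np.set_printoptions(precision=4,suppress=True)
f=grab_frame("wrist"); P=cloud(f); s=observe()
R=Ro.from_euler('xyz',s["eef_rot"],degrees=True).as_matrix();print(s["eef_pos"]+R[:,0]*.1635,np.degrees(np.arctan2(-R[0,1],R[1,1]))%180)
roi=np.zeros((384,512),bool); roi[80:245,200:450]=1
for n,a,b in (("grip",.07,.09),("stock",.014,.026)):
    m=roi&(P[...,2]>a)&(P[...,2]<b)&(np.abs(P[...,0]-.54)<.1)&(np.abs(P[...,1]-.29)<.1); Q=P[m]; r=cv2.minAreaRect((Q[:,:2]*1000).astype(np.float32)); print(n,m.sum(),np.median(Q[:,2]),r)
E
```

```text
t: 5.65
eef_pos: [0.5559, 0.2945, 0.3676]
eef_rot: [24.2, 90.0, -135.2]
force: [-0.4, -0.1, -0.5]
grip_width: 0.373
t: 6.15
eef_pos: [0.5559, 0.2945, 0.3678]
eef_rot: [-137.5, 90.0, 63.0]
force: [0.8, -0.4, -0.5]
grip_width: 0.679
[0.5559 0.2945 0.2043] 20.58798668122921
grip 1225 0.079377114380204 ((556.1004638671875, 294.473876953125), (42.83740997314453, 23.080066680908203), 20.94646453857422)
stock 1320 0.019625493381010967 ((541.4046630859375, 288.7158203125), (119.92752075195312, 27.69300079345703), 20.86039161682129)
```

The square hasn't moved (yaw about 20.8 deg, grip at (0.5555, 0.295)). Regrasping.

```bash
python3 -m pendant '[[[0,0,-3],0],[[0,0,-3],0],[[0,0,-3],0],[[0,0,-3],0],[[0,0,-2],0]]'; python3 -m pendant '[[[0,0,-0.9],0],[[0,0,0],0],[[0,0,0],0],[[0,0,0],0],[[0,0,0],0]]' 0; for i in 1 2; do python3 -m pendant '[[[0,0,0],0],[[0,0,0],0],[[0,0,0],0],[[0,0,0],0],[[0,0,0],0]]'; done
```

```text
t: 6.7
eef_pos: [0.5554, 0.2941, 0.2254]
eef_rot: [15.6, 89.8, -143.9]
force: [0.2, -0.4, 0.4]
grip_width: 0.689
t: 7.2
eef_pos: [0.5562, 0.2947, 0.2201]
eef_rot: [-161.1, 89.9, 39.5]
force: [-0.3, -0.5, -0.1]
grip_width: 0.321
t: 7.7
eef_pos: [0.5562, 0.2948, 0.2199]
eef_rot: [-169.0, 89.9, 31.6]
force: [-1.9, 0.0, 6.3]
grip_width: 0.273
t: 8.2
eef_pos: [0.5562, 0.2948, 0.22]
eef_rot: [-168.6, 89.9, 32.0]
force: [-1.7, 0.0, 5.6]
grip_width: 0.278
```

Gripped (24 mm between the fingers). Lifting and carrying it towards the frame, stopping short in order to look.

```bash
python3 -m pendant '[[[0,0,1],0],[[0,0,3],0],[[0,0,3.5],0],[[0,0,3.5],0],[[0,0,3],0]]'; for i in 1 2 3; do python3 -m pendant '[[[-0.15,-3,0],-2.3],[[-0.15,-3,0],-2.3],[[-0.15,-3,0],-2.3],[[-0.15,-3,0],-2.3],[[-0.15,-3,0],-2.3]]'; done;  python3 -m pendant '[[[0,0,0],0],[[0,0,0],0],[[0,0,0],0],[[0,0,0],0],[[0,0,0],0]]'
cat >> h.py <<'E'
def pose():
    s=observe(); R=Ro.from_euler('xyz',s["eef_rot"],degrees=True).as_matrix(); y=R[:,1]*np.sign(R[1,1])
    return np.array(s["eef_pos"])+R[:,0]*.1635, np.degrees(np.arctan2(-y[0],y[1])), s
def frame_edges(P,c0,yaw):
    "inner faces from cloud: points on rail/stile tops; returns rail pts, stile pts in local axes"
    c,s=np.cos(yaw),np.sin(yaw); L=(P.reshape(-1,3)[:,:2]-c0)@np.array([[c,-s],[s,c]]); z=P.reshape(-1,3)[:,2]
    k=(z>.027)&(z<.038); L=L[k]; ra=[];st=[]
    for a in np.arange(-.17,-.04,.004):
        q=L[(abs(L[:,0]-a)<.002)&(L[:,1]>-.02)&(L[:,1]<.04),1]
        if len(q)>1: ra.append((a,q.min()))
    for b in np.arange(-.17,-.03,.004):
        q=L[(abs(L[:,1]-b)<.002)&(L[:,0]>-.06)&(L[:,0]<.05),0]
        if len(q)>1: st.append((q.min(),b))
    return np.array(ra),np.array(st)
def rob(t,v):
    t,v=np.array(t),np.array(v);k=np.ones(len(t),bool)
    for _ in range(4):
        p=np.polyfit(t[k],v[k],1); r=v-np.polyval(p,t); k=abs(r)<max(2.0*np.std(r[k]),.0007)
    return p,np.std(r[k]),k.sum()
def corner(P,c0,yaw):
    for _ in range(3):
        ra,st=frame_edges(P,c0,yaw); pr,sr,nr=rob(ra[:,0],ra[:,1]); ps,ss,ns=rob(st[:,1],st[:,0])
        A=np.array([[-pr[0],1],[1,-ps[0]]]); xy=np.linalg.solve(A,[pr[1],ps[1]])
        c,s=np.cos(yaw),np.sin(yaw); c0=c0+np.array([[c,-s],[s,c]])@xy; th=np.arctan(ps[0]); yaw=yaw+np.arctan(pr[0])
        st_ang=-np.arctan(ps[0])-np.arctan(pr[0])
    return c0,np.degrees(yaw),st_ang,(sr,nr,ss,ns)
E
python3 - <<'E'
from h import *
np.set_printoptions(precision=4,suppress=True)
g,y,s=pose(); print(g,y,s["force"])
f=grab_frame("wrist"); P=cloud(f); cv2.imwrite("pics/w2.png",f["img"]); np.savez("w2.npz",**{k:f[k] for k in("img","range_z","fx","fy","cx","cy","D","eye","orientation")})
try: print("wrist",corner(P,np.array([.656,-.173]),np.radians(-13.9)))
except Exception as e: print(e)
t=grab_frame("top"); np.savez("t2.npz",**{k:t[k] for k in("img","range_z","fx","fy","cx","cy","D","eye","orientation")})
try: print("top",corner(cloud(t),np.array([.656,-.173]),np.radians(-13.9)))
except Exception as e: print(e)
E
```

```text
t: 8.7
eef_pos: [0.5557, 0.2942, 0.3604]
eef_rot: [-81.8, 90.0, 118.8]
force: [0.2, -0.1, -1.9]
grip_width: 0.273
t: 9.2
eef_pos: [0.5478, 0.1431, 0.3584]
eef_rot: [0.2, 89.9, -170.9]
force: [1.5, -0.1, -1.6]
grip_width: 0.27
t: 9.7
eef_pos: [0.5403, -0.0068, 0.3584]
eef_rot: [-5.9, 89.9, 171.5]
force: [1.7, -0.1, -1.3]
grip_width: 0.278
t: 10.2
eef_pos: [0.5328, -0.1567, 0.3584]
eef_rot: [-10.2, 89.9, 155.8]
force: [0.9, -0.7, -2.1]
grip_width: 0.269
t: 10.7
eef_pos: [0.5335, -0.1547, 0.3588]
eef_rot: [-52.7, 90.0, 113.4]
force: [-0.0, 0.2, -1.9]
grip_width: 0.274
[ 0.5335 -0.1547  0.1953] -13.83692106984603 [-0.0406  0.2085 -1.8708]
wrist (array([ 0.6562, -0.1789]), np.float64(-21.066123613401018), np.float64(0.024963635547465255), (np.float64(0.002299076508612617), np.int64(30), np.float64(9.753458195274324e-05), np.int64(35)))
too many indices for array: array is 1-dimensional, but 2 were indexed
```

View pics/w2.png

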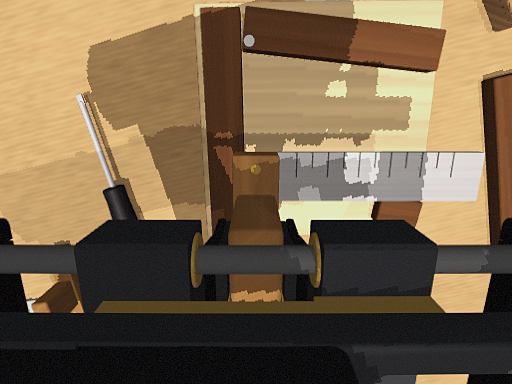

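The wrist view shows the square held over the board: stock front edge at row about 153, blade to the right, rail edge at column about 242, and the stile's inner edge from (243,52) to (437,72), leaning in. I'll refit with the occluded rail part excluded and measure the in-hand pose.

```bash
sed -i 's/np.arange(-.17,-.04,.004)/np.arange(-.085,-.025,.003)/' h.py
python3 - <<'E'
from h import *
np.set_printoptions(precision=4,suppress=True)
f=dict(np.load("w2.npz")); P=cloud(f)
ra,st=frame_edges(P,np.array([.656,-.173]),np.radians(-13.9)); print(ra[::3],st[::5])
print("wrist",corner(P,np.array([.656,-.173]),np.radians(-13.9)))
# square in hand: local axes about grasp point
g,y,s=pose(); c,sn=np.cos(np.radians(y)),np.sin(np.radians(y))
L=(P[...,:2]-g[:2])@np.array([[c,-sn],[sn,c]]); h=P[...,2]-g[2]
v,u=np.mgrid[0:384,0:512]
for n,r,a,b in (("stock",(150,200,225,282),-.045,-.025),("blade",(148,202,284,490),-.06,-.04)):
    m=(v>r[0])&(v<r[1])&(u>r[2])&(u<r[3])&(h>a)&(h<b); print(n,m.sum(),np.median(h[m]),L[m].min(0),L[m].max(0)); 
    if n=="blade":
        us=range(300,480,6); e=[L[(m)&(u==k)][:,0].max() for k in us]; yy=[np.median(L[m&(u==k)][:,1]) for k in us]; print(rob(yy,e))
        for lo,hi in ((290,320),(450,480)): k=m&(u>lo)&(u<hi); print("bladeheight",np.median(h[k]))
    else:
        vs=range(156,192,3); print(rob([np.median(L[m&(v==k)][:,0]) for k in vs],[L[m&(v==k)][:,1].max() for k in vs]))
E
```

```text
[[-0.085   0.    ]
 [-0.076   0.0008]
 [-0.067   0.0007]
 [-0.058   0.0006]
 [-0.049   0.0006]
 [-0.04    0.0014]
 [-0.031   0.0013]] [[-0.0148 -0.17  ]
 [-0.0129 -0.15  ]
 [-0.0108 -0.13  ]
 [-0.009  -0.11  ]
 [-0.0068 -0.09  ]
 [-0.0047 -0.07  ]
 [-0.0028 -0.05  ]]
wrist (array([ 0.6586, -0.1719]), np.float64(-13.007672545217613), np.float64(-0.11534867118633554), (np.float64(0.0002340004851783772), np.int64(20), np.float64(0.00012007743945148248), np.int64(35)))
stock 2093 -0.036998418531019844 [ 0.0177 -0.0144] [0.0445 0.0136]
(array([0.0133, 0.0128]), np.float64(0.0002453865524991291), np.int64(12))
blade 9627 -0.05091043098000189 [ 0.012 -0.147] [ 0.0447 -0.0191]
(array([-0.0023,  0.0442]), np.float64(0.00010468415355395682), np.int64(30))
bladeheight -0.051001533956263334
bladeheight -0.05086690956151274
```

Corner (0.6586, -0.1719), rail yaw -13.0 deg, stile -0.115 rad, which is inside the stated range. Held heel sits at local (+44.5, +13.8) mm from the grasp point, underside 57 mm below it. I'll go down with the heel at local (-35, -8) mm, clear of the leaning stile, to 6 mm above the board.

```bash
python3 -m pendant '[[[1,-0.5,-1],0.8],[[1.2,-0.55,-1],0],[[1.1,-0.5,-1],0],[[1,-0.5,-1],0],[[0,0,-1],0]]'; python3 -m pendant '[[[0,0,-1.5],0],[[0,0,-1.5],0],[[0,0,-1.5],0],[[0,0,-1.5],0],[[0,0,-1],0]]';  python3 -m pendant '[[[0,0,0],0],[[0,0,0],0],[[0,0,0],0],[[0,0,0],0],[[0,0,0],0]]'
cat >> h.py <<'E'
def rel(c0=np.array([.6586,-.1719]),yb=-13.0,heel=(.0445,.0138)):
    g,y,s=pose(); a=np.radians(y); H=g[:2]+np.array([[np.cos(a),-np.sin(a)],[np.sin(a),np.cos(a)]])@np.array(heel)
    b=np.radians(yb); Rb=np.array([[np.cos(b),-np.sin(b)],[np.sin(b),np.cos(b)]]); F=Rb.T@np.array(s["force"])[:2]
    print("heel local mm",Rb.T@(H-c0)*1000,"under",(g[2]-.057-.012)*1000,"yaw err",y-yb,"F local",F,s["force"][2],"tz",s["wrist_torque"])
E
python3 - <<'E'
from h import *
np.set_printoptions(precision=4,suppress=True)
rel(); f=grab_frame("wrist"); cv2.imwrite("pics/w3.png",f["img"]); print(corner(cloud(f),np.array([.6586,-.1719]),np.radians(-13)))
t=grab_frame("side"); cv2.imwrite("pics/s3.png",cv2.resize(t["img"][190:310,230:390],(800,600),interpolation=cv2.INTER_CUBIC)); rel()
E
```

```text
t: 11.3
eef_pos: [0.5778, -0.1766, 0.3072]
eef_rot: [96.5, 90.0, -96.6]
force: [-0.6, 0.2, -2.0]
grip_width: 0.273
t: 11.8
eef_pos: [0.5758, -0.176, 0.237]
eef_rot: [5.1, 89.9, 172.0]
force: [0.6, 0.3, -2.4]
grip_width: 0.275
t: 12.3
eef_pos: [0.5765, -0.176, 0.2394]
eef_rot: [-170.4, 89.9, -3.5]
force: [0.8, -1.3, -1.9]
grip_width: 0.272
heel local mm [-34.2978  -8.7081] under 6.896836149127092 yaw err -0.11187293672641196 F local [ 1.0398 -1.1122] -1.8659071604667572 tz [ 0.0379  0.006  -0.0512]
(array([ 0.8242, -0.303 ]), np.float64(-26.858512552326808), np.float64(-1.1117930328573613), (np.float64(0.012216931658813174), np.int64(17), np.float64(0.010925136933470376), np.int64(10)))
heel local mm [-34.4563  -8.7484] under 6.667721367754818 yaw err -0.11056415293623445 F local [-0.5295 -0.8343] -2.160876565141689 tz [0.0516 0.0032 0.0033]
```

View pics/w3.png

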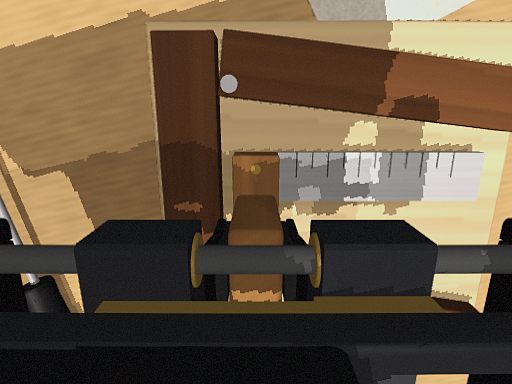

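View: heel at (233,153); rail's inner edge at column about 217–220, i.e. 9 mm of gap; the stile's inner edge, leaning in, clears the blade. I'll refit the corner from here, excluding the square's height.

```bash
sed -i 's/(z<.038)/(z<.0355)/; s/np.arange(-.085,-.025,.003)/np.arange(-.05,-.006,.002)/' h.py
python3 - <<'E'
from h import *
np.set_printoptions(precision=4,suppress=True)
f=grab_frame("wrist"); P=cloud(f)
ra,st=frame_edges(P,np.array([.6586,-.1719]),np.radians(-13)); print(ra[::3],st[::4]); print(corner(P,np.array([.6586,-.1719]),np.radians(-13)))
g,y,s=pose(); c,sn=np.cos(np.radians(y)),np.sin(np.radians(y))
L=(P[...,:2]-g[:2])@np.array([[c,-sn],[sn,c]]); h=P[...,2]-g[2]
v,u=np.mgrid[0:384,0:512]
m=(v>150)&(v<190)&(u>225)&(u<282)&(h>-.043)&(h<-.031); print("stock",np.median(h[m]),L[m].min(0),L[m].max(0)); rel()
E
```

```text
[[-0.05   -0.0001]
 [-0.044  -0.0001]
 [-0.038  -0.0001]
 [-0.032  -0.0001]
 [-0.026  -0.0001]
 [-0.02    0.    ]
 [-0.014  -0.0001]
 [-0.008  -0.    ]] [[-0.0199 -0.17  ]
 [-0.0181 -0.154 ]
 [-0.0162 -0.138 ]
 [-0.0139 -0.122 ]
 [-0.0553 -0.106 ]
 [-0.0105 -0.09  ]
 [-0.0087 -0.074 ]
 [-0.007  -0.058 ]
 [-0.0047 -0.042 ]]
(array([ 0.6587, -0.172 ]), np.float64(-12.92431749079333), np.float64(-0.11823451315253004), (np.float64(4.399117812348121e-05), np.int64(20), np.float64(0.00015835133924125023), np.int64(31)))
stock -0.036921144430292555 [ 0.0239 -0.0145] [0.0447 0.0134]
heel local mm [-34.518   -8.7772] under 6.568426538226455 yaw err -0.11628562706055767 F local [0.4748 0.4422] -2.127712631040276 tz [ 0.0152  0.0083 -0.016 ]
```

Corner re-measured at (0.6587, -0.1720), yaw -12.9 deg: consistent. Next: lower to about 1.5 mm, close the rail gap to about 2 mm, then push +x 30 mm, leaving 4.5 mm.

```bash
python3 -m pendant '[[[0,0,-0.3],0.2],[[0,0,-0.2],0],[[0.05,0.21,0],0],[[0.05,0.21,0],0],[[0.05,0.21,0],0]]'; python3 -m pendant '[[[0.58,-0.13,0],0],[[0.58,-0.13,0],0],[[0.58,-0.13,0],0],[[0.58,-0.13,0],0],[[0.58,-0.14,0],0]]';  python3 -m pendant '[[[0,0,0],0],[[0,0,0],0],[[0,0,0],0],[[0,0,0],0],[[0,0,0],0]]'
python3 - <<'E'
from h import *
np.set_printoptions(precision=4,suppress=True)
for k in range(3):
    f=grab_frame("wrist"); rel(np.array([.6587,-.172]),-12.95)
P=cloud(f); ra,st=frame_edges(P,np.array([.6587,-.172]),np.radians(-12.95)); print(ra[::4],st[::5])
E
```

```text
t: 12.95
eef_pos: [0.578, -0.1695, 0.2337]
eef_rot: [154.8, 90.0, -38.1]
force: [0.3, 0.8, -1.5]
grip_width: 0.273
t: 13.45
eef_pos: [0.6072, -0.1766, 0.2335]
eef_rot: [6.3, 89.9, 173.4]
force: [-1.3, -0.1, -1.2]
grip_width: 0.273
t: 13.95
eef_pos: [0.6069, -0.1762, 0.2339]
eef_rot: [-169.8, 90.0, -2.7]
force: [0.4, 0.2, -1.2]
grip_width: 0.273
heel local mm [-5.0365 -1.9042] under 1.4038158910013068 yaw err 0.04855086134051234 F local [0.602  0.4856] -2.2917353410738435 tz [ 0.0245 -0.0272  0.0178]
heel local mm [-5.0343 -1.919 ] under 1.362440323874229 yaw err 0.04297289511958091 F local [-0.3198  0.3081] -1.6973772923106056 tz [ 0.0261 -0.0267  0.0141]
heel local mm [-5.0051 -1.9457] under 1.3619580644040654 yaw err 0.042506993146984584 F local [0.236  1.0587] -1.254010008333857 tz [0.0162 0.0371 0.0121]
[[-0.05    0.0085]
 [-0.042   0.0001]
 [-0.034  -0.0039]
 [-0.026  -0.0198]
 [-0.018  -0.0197]
 [-0.01   -0.0197]] [[-0.0036 -0.17  ]
 [-0.0031 -0.15  ]
 [-0.0026 -0.13  ]
 [-0.0028 -0.11  ]
 [-0.0021 -0.09  ]
 [-0.0015 -0.07  ]
 [-0.001  -0.05  ]]
```

The stile now lies about -0.02 rad from square, with the square moving freely. Next I close onto the rail.

```bash
cat > fr.py <<'E'
from h import *
np.set_printoptions(precision=3,suppress=True)
b=np.radians(-12.95); Rb=np.array([[np.cos(b),-np.sin(b)],[np.sin(b),np.cos(b)]]); F=[]
for k in range(6):
    f=grab_frame("wrist"); s=observe(); F.append(np.r_[s["force"],s["wrist_torque"][2]])
F=np.mean(F,0); print("mean F local",Rb.T@F[:2],"z",F[2],"tz",F[3]); rel(np.array([.6587,-.172]),-12.95)
P=cloud(f); st=frame_edges(P,np.array([.6587,-.172]),np.radians(-12.95))[1]
p=rob(st[:,1],st[:,0]); print("stile ang",-p[0][0],"x at corner",p[0][1],p[1:], s["t"],s["grip_width"])
E
python3 fr.py; python3 -m pendant '[[[0.02,0.1,0],0],[[0.02,0.1,0],0],[[0,0,0],0],[[0,0,0],0],[[0,0,0],0]]'; python3 fr.py; python3 -m pendant '[[[0.02,0.1,0],0],[[0,0,0],0],[[0,0,0],0],[[0,0,0],0],[[0,0,0],0]]'; python3 fr.py
```

```text
mean F local [0.102 0.242] z -1.561589938810803 tz 0.0028468701191663227
heel local mm [-4.999 -1.983] under 1.2357728103301637 yaw err 0.03499377570520501 F local [ 0.047 -0.391] -1.2827178331614615 tz [0.03  0.036 0.007]
stile ang -0.023147859127111686 x at corner 0.0001021207526477369 (np.float64(0.00019951537937946848), np.int64(35)) 14.4 0.27740435836975375
t: 14.9
eef_pos: [0.6073, -0.1743, 0.2337]
eef_rot: [61.0, 90.0, -131.9]
force: [-0.7, -0.0, -1.6]
grip_width: 0.273
mean F local [-0.228  0.068] z -1.7192036699567101 tz 0.01206744370681445
heel local mm [-5.068  0.063] under 1.23391328307371 yaw err 0.0327679559284384 F local [ 0.449 -0.266] -2.1067273571342118 tz [ 0.033  0.008 -0.002]
stile ang -0.023320461670985903 x at corner 0.0001741852460328226 (np.float64(0.00018975669627646342), np.int64(34)) 15.2 0.26818096205903286
t: 15.7
eef_pos: [0.6074, -0.1737, 0.2337]
eef_rot: [70.0, 90.0, -122.9]
force: [-1.8, -4.8, -1.9]
grip_width: 0.279
mean F local [ 0.532 -4.503] z -2.0922317718793066 tz -0.03040711450688886
heel local mm [-5.107  0.683] under 1.234914775789884 yaw err 0.0309409200841948 F local [ 0.736 -6.123] -1.7692980376528595 tz [-1.695  0.108 -0.051]
stile ang -0.023336890690544773 x at corner 0.00016100562239047814 (np.float64(0.00019393543367191766), np.int64(34)) 16.0 0.27887921513071967
```

Rail contact at about 4.5 N (about 10 N/mm). Now I push +x in small steps.

```bash
python3 -m pendant '[[[0.1,-0.02,0],0],[[0.1,-0.02,0],0],[[0.1,-0.03,0],0],[[0,0,0],0],[[0,0,0],0]]'; python3 fr.py; python3 -m pendant '[[[0.1,-0.02,0],0],[[0,0,0],0],[[0,0,0],0],[[0,0,0],0],[[0,0,0],0]]'; python3 fr.py
```

```text
t: 16.5
eef_pos: [0.6096, -0.1741, 0.2333]
eef_rot: [8.5, 89.8, 175.6]
force: [-2.8, -4.7, -1.4]
grip_width: 0.272
mean F local [-2.063 -4.435] z -0.7262556578311817 tz -0.02744224163766924
heel local mm [-3.57   0.693] under 0.7913985531160829 yaw err 0.020087022502401908 F local [-1.823 -5.184] -1.729275643542251 tz [-1.357  0.999 -0.038]
stile ang -0.02298821250283362 x at corner 0.00013767754228864146 (np.float64(0.00020662708856017257), np.int64(34)) 16.8 0.2728998310882786
t: 17.3
eef_pos: [0.6103, -0.1742, 0.2331]
eef_rot: [8.0, 89.7, 175.0]
force: [-3.8, -3.1, -1.5]
grip_width: 0.271
mean F local [-2.492 -4.301] z -1.0343253292939092 tz -0.031562271765062294
heel local mm [-3.009  0.695] under 0.6413799969651225 yaw err 0.012706057046925068 F local [-2.754 -4.004] -0.9809745810671892 tz [-1.298  1.226 -0.066]
stile ang -0.020322046305529442 x at corner 0.00016032965178862117 (np.float64(0.00020787344042242685), np.int64(34)) 17.6 0.2703368403907378
```

```bash
cat >> fr.py <<'E'
g,y,s=pose(); a=np.radians(y); L=(P[...,:2]-g[:2])@np.array([[np.cos(a),-np.sin(a)],[np.sin(a),np.cos(a)]]); h=P[...,2]
v,u=np.mgrid[0:384,0:512]
def pl(m):
    A=np.c_[L[m],np.ones(m.sum())]; return np.linalg.lstsq(A,h[m],rcond=None)[0]
ms=(v>155)&(v<192)&(u>236)&(u<276)&(h>.02)&(h<.045); mb=(v>155)&(v<195)&(u>292)&(u<475)&(h>.008)&(h<.03)
print("stock plane",pl(ms),"blade plane",pl(mb),"front x",np.percentile(L[ms][:,0],99.5), "blade front slope",rob([np.median(L[mb&(u==k)][:,1]) for k in range(295,470,6)],[L[(u==k)&(h>.008)&(h<.024)&(v>140)&(v<200)][:,0].max() for k in range(295,470,6)]))
E
python3 -m pendant '[[[0.1,-0.02,0],0],[[0.1,-0.02,0],0],[[0,0,0],0],[[0,0,0],0],[[0,0,0],0]]'; python3 fr.py
```

```text
t: 18.1
eef_pos: [0.6122, -0.1746, 0.233]
eef_rot: [8.1, 89.7, 175.1]
force: [-4.3, -3.8, -1.4]
grip_width: 0.276
mean F local [-2.986 -4.575] z -1.6006231133292517 tz -0.006306322705163882
heel local mm [-1.172  0.697] under 0.4646940724793748 yaw err 0.011504180200722303 F local [-3.077 -3.811] -1.808443602257403 tz [-1.28   1.283 -0.077]
stile ang -0.009718168948767147 x at corner 0.0002568888839181229 (np.float64(0.0002104720501032602), np.int64(34)) 18.4 0.2717746534204234
stock plane [-0.005 -0.002  0.032] blade plane [-0.006 -0.003  0.018] front x 0.04395899922451371 blade front slope (array([0.009, 0.043]), np.float64(0.00021032425072873176), np.int64(30))
```

Level within 0.006 rad, stile at -0.0097 rad. About 1.2 mm to go.

```bash
python3 -m pendant '[[[0.1,-0.02,0],0],[[0,0,0],0],[[0,0,0],0],[[0,0,0],0],[[0,0,0],0]]'; python3 fr.py; python3 -m pendant '[[[0.04,-0.01,0],0],[[0,0,0],0],[[0,0,0],0],[[0,0,0],0],[[0,0,0],0]]'; python3 fr.py
```

```text
t: 18.9
eef_pos: [0.6131, -0.1748, 0.2329]
eef_rot: [7.7, 89.7, 174.8]
force: [-3.2, -4.9, -1.4]
grip_width: 0.276
mean F local [-3.123 -5.121] z -1.4131505012476735 tz 0.001435830323347784
heel local mm [-0.251  0.712] under 0.41100892585971616 yaw err 0.012039582877248378 F local [-3.376 -5.227] -1.8048063217017893 tz [-1.287  1.287  0.043]
stile ang -0.006120881322965068 x at corner 0.0004576081714567721 (np.float64(0.000196436321435434), np.int64(34)) 19.2 0.2741135818497297
stock plane [-0.007 -0.001  0.032] blade plane [-0.005 -0.003  0.018] front x 0.04398031498939466 blade front slope (array([0.007, 0.043]), np.float64(0.00019153244482212063), np.int64(30))
t: 19.7
eef_pos: [0.6135, -0.1749, 0.2329]
eef_rot: [7.3, 89.7, 174.4]
force: [-4.0, -3.7, -1.2]
grip_width: 0.27
mean F local [-2.977 -4.73 ] z -1.3884344729544766 tz -0.02487334434569262
heel local mm [0.088 0.687] under 0.39740438717942095 yaw err 0.005955550389911579 F local [-3.107 -5.442] -1.6461312119897276 tz [-1.284  1.365 -0.056]
stile ang -0.000358565117312088 x at corner -5.225658191066412e-05 (np.float64(0.00019535124447396976), np.int64(34)) 20.0 0.2728558159539704
stock plane [-0.013 -0.003  0.033] blade plane [-0.008 -0.003  0.018] front x 0.043952547914841905 blade front slope (array([0.002, 0.042]), np.float64(0.00017967937188314388), np.int64(30))
```

```bash
python3 -m pendant '[[[0.05,-0.01,0],0],[[0,0,0],0],[[0,0,0],0],[[0,0,0],0],[[0,0,0],0]]'; python3 fr.py;  python3 -m pendant '[[[0.05,-0.01,0],0],[[0,0,0],0],[[0,0,0],0],[[0,0,0],0],[[0,0,0],0]]'; python3 fr.py
```

```text
t: 20.5
eef_pos: [0.6138, -0.175, 0.2329]
eef_rot: [6.8, 89.6, 173.9]
force: [-4.8, -3.9, -1.6]
grip_width: 0.277
mean F local [-3.373 -4.52 ] z -1.0955650851270526 tz -0.009968598927912175
heel local mm [0.424 0.728] under 0.3826060914259056 yaw err 0.00729003522871885 F local [-2.915 -4.706] -1.0833247830938082 tz [-1.274  1.447  0.008]
stile ang 0.0008314666092813336 x at corner 0.00012820773640466717 (np.float64(5.200320367489695e-05), np.int64(34)) 20.8 0.27637729031389435
stock plane [-0.01  -0.005  0.032] blade plane [-0.006 -0.003  0.018] front x 0.04392862000178103 blade front slope (array([-0.001,  0.042]), np.float64(9.998697136061647e-05), np.int64(30))
t: 21.3
eef_pos: [0.614, -0.175, 0.2329]
eef_rot: [6.6, 89.6, 173.6]
force: [-5.5, -3.3, -0.6]
grip_width: 0.273
mean F local [-4.588 -3.98 ] z -0.01846530693505331 tz 0.0025420764023557202
heel local mm [0.474 0.694] under 0.37494866489313006 yaw err 0.0050307202084276526 F local [-4.531 -3.675] -0.7618152862546275 tz [-1.141  1.7   -0.073]
stile ang 0.0005296623849987529 x at corner 0.00018252889274564713 (np.float64(5.329128541908078e-05), np.int64(34)) 21.6 0.27732881896069556
stock plane [-0.007 -0.003  0.032] blade plane [-0.008 -0.003  0.018] front x 0.043921918968519366 blade front slope (array([-0.001,  0.042]), np.float64(9.170396880794116e-05), np.int64(30))
```

Home: the position stalls at (+0.5, +0.7) mm while Fx rises, and the stile is at +0.0005 rad. I'll add a small margin of push, check once in a picture, then hand in.

```bash
python3 -m pendant '[[[0.05,0,0],0],[[0,0,0],0],[[0,0,0],0],[[0,0,0],0],[[0,0,0],0]]'; python3 -m pendant '[[[0,0,0],0],[[0,0,0],0],[[0,0,0],0],[[0,0,0],0],[[0,0,0],0]]'; python3 fr.py; python3 - <<'E'
from h import *
cv2.imwrite("pics/w9.png",grab_frame("wrist")["img"])
E
```

```text
t: 22.1
eef_pos: [0.6143, -0.175, 0.2329]
eef_rot: [6.8, 89.5, 173.8]
force: [-5.7, -2.7, 0.9]
grip_width: 0.273
t: 22.6
eef_pos: [0.6143, -0.1751, 0.2329]
eef_rot: [7.1, 89.5, 174.2]
force: [-6.1, -3.0, 0.5]
grip_width: 0.27
mean F local [-5.002 -4.297] z 0.4310695977329111 tz -0.0023584104070860767
heel local mm [0.532 0.708] under 0.38527599621246755 yaw err 0.00241414463391898 F local [-4.816 -3.817] -0.8338758473884555 tz [-1.051  1.898 -0.019]
stile ang 0.0011661637047950019 x at corner 0.00011376160794499293 (np.float64(4.091989907465651e-05), np.int64(34)) 22.9 0.27331590661241784
stock plane [-0.007 -0.     0.032] blade plane [-0.008 -0.003  0.018] front x 0.043865742096760474 blade front slope (array([-0.   ,  0.042]), np.float64(9.336372224146335e-05), np.int64(29))
```

View pics/w9.png

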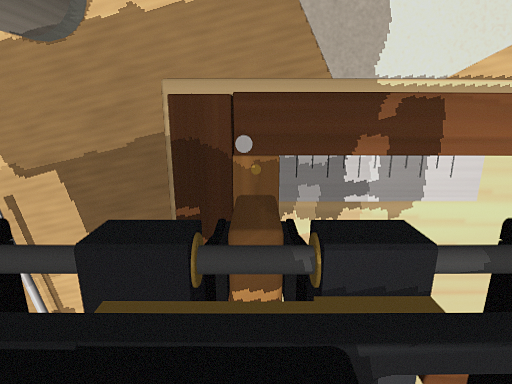

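The picture shows the stock flush on the rail (column about 232) and the blade flush along the stile (row about 155), with the corner square. Handing in.

```bash
python3 -c "
from workcell import *
print(close_job())"
```

```text
the job is handed in; nothing more can be done
None
```

I laid the 120 x 160 mm square in the corner, pushed the swinging side out until the corner was square, and handed the job in at about 23 s while still gripping and pressing. No verdict came back.

**How it went:** My first grasp closed on nothing because I lifted before the slow fingers had shut. The square had not moved, and the second grasp held. I then lowered the square clear of the leaning side, brought it onto the rail, and pushed the stile from about -0.117 rad to square.

**Last checks before handing in:**

| Check | Measured | Limit |
|---|---|---|
| Stile angle from square | about +0.001 rad | 0.025 rad |
| Heel from inner corner | (+0.5, +0.7) mm | 5 mm |
| Underside above board | about 0.4 mm | 8 mm |
| Tilt from level | about 0.008 rad | 0.05 rad |
| Yaw against the rail | under 0.01 rad | 0.025 rad |
| Push towards stile / rail (wrist reading) | about 5.0 N / 4.3 N | over 0.8 N, under 40 N each |
| Opening on the grip block | about 24 mm | still gripped |

**What disagreed or was not checked:**
- **Heel position:** it reads slightly past the corner, which is physically impossible but within the 2 mm calibration error.
- **Side forces:** the wrist reading includes friction, so the true force on each side is probably a few newtons, and I could not measure them separately.
- **Bystanders:** the path cleared them, but I did not measure their positions afterwards.

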